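Turn a filter cover plate over on the turning step

TASK

Turn the silver filter cover plate blue side up for inspection without picking it up: just push it along the upper deck and over the edge so that its front edge drops into the channel against the lower deck, then keep pushing from behind until it tips up and flips over, to lie flat on the white lower deck. Never lift or carry the plate, and leave everything else where it stands.

Things in the scene. Friction and masses are not known exactly. Their poses are not given: they have to be found in the camera images.
- step: fixed rigid two-level step, 200 mm wide (y). Origin on the table under the upper deck's edge; +x points from the upper to the lower deck, z up. Upper dark steel deck: x -170 to 0 mm, top 45 mm above the table, no rims. Black-floored channel: x 0 to 65 mm, floor 3 mm above the table. White lower deck: x 65 to 200 mm, top 12 mm above the table. Orange lines along both channel edges
- plate: loose metal filter cover plate, 90 (x) x 100 (y) x 6 mm, 0.1 to 0.21 kg, silver +z face, blue -z face, dark perforations (looks only) on both. It starts flat, silver up, wholly on the upper deck, its x along the step's x within 10 degrees. Origin: centre of the blue face
- plate_front (a point): middle of the plate's front edge (the one towards the channel), at half thickness, 45 mm along the plate's x. Once in the channel it stops at the lower deck's edge and serves as the pivot when the plate, pushed from behind above the upper deck's height, stands up (top 93 mm above the table) and falls over
- deck_edge (a point): middle of the upper deck's top edge over the channel, 45 mm above the table; axes as the step. Pushed past it along the step's x the plate overbalances when its centre passes, its front drops into the channel, and it leans here at about 33 to 50 degrees from level, its rear edge 50 to 75 mm above the table
- wall_edge (a point): middle of the lower deck's top edge at the channel, 12 mm above the table, 65 mm along the step's x from its origin; axes as the step
- jar: small jar with green cap, 44 mm across, 65 mm tall, standing on the table beside the step; bystander; origin at its underside
- gallipot: small steel bowl, 68 mm across, 40 mm tall, on the table on the other side of the step; bystander; origin at its underside
- tape: paper-coloured tape roll lying flat, 90 mm across, 24 mm tall; bystander; origin at its underside
- brush: cleaning brush lying on the table on the robot's right; bystander
- spray: bottle with blue cap, 60 mm across, 160 mm tall; bystander; origin at its underside
- spare: green perforated plate, 90 x 100 x 6 mm, lying flat on the table; not the one to turn; bystander; origin at its underside
Not all that is in view belongs to the job. There is more than one size of the plate; the one meant has the size given above.

How it is judged:
On the way:
1. the plate stands nose down with its front edge in the channel (height (world z) of plate_front below 0.02 m and x of plate_front in the frame of step between 0.01 and 0.071 m and angle between plate's own z axis and vertical between 0.45 and 1.7 rad), for 0.05 s.
At the end, for the whole second after the job is handed in: the plate lies at rest blue side up, level within 10 degrees, on the white lower deck (its centre 15 to 120 mm beyond that deck's channel edge and within 85 mm of the step's centre line) (angle between plate's own z axis and vertical above 2.97 rad and x of plate in the frame of step between 0.08 and 0.185 m and y of plate in the frame of step between -0.085 and 0.085 m and height (world z) of plate between 0.012 and 0.026 m and linear speed of plate below 0.02 m/s and angular speed of plate below 0.1 rad/s); the robot touches nothing.
It fails at once if the plate is lifted: its centre rises more than 40 mm, or its front edge more than 22 mm, above the upper deck (height (world z) of plate above 0.085 m or height (world z) of plate_front above 0.07 m).
It fails at once if a bystander is moved more than 25 mm or tipped over (distance of any of jar, gallipot, tape, brush, spray, spare from where it was at the start of the episode above 0.025 m or angle between any of jar, spray, gallipot's own z axis and vertical above 0.5 rad).
It also fails if it takes over 40 s, if anything falls off the work surface, if the arm or the gripper's body presses on something with over 40 N, if the wrist force passes 120 N, or if a joint passes its speed limit or range.

ROBOT

A 6-joint arm with a two-finger parallel gripper is mounted at the origin on the work surface. World frame = base frame: x ahead of the robot, y to its left, z up, the work surface at z = 0. Lengths are in m, angles in rad, forces in N, time in s.
With the tool pointing down it reaches from about 0.375 to 0.9 m from the base axis. Payload 3.1 kg.
Tool frame: the origin (TCP) lies midway between the tips of the shut fingers; the grasp point (between the pads) lies 19 mm behind it; z points along the fingers, y is the line along which they close (so a half turn about z gives the same grasp; the last joint's range is limited). The gripper opens to 87 mm and grips with 3 to 60 N. Pads are 19 mm wide; open, the fingers measure 117 mm over their backs; the gripper's body (75 mm by 190 mm) begins 51 mm behind the grasp point.
Start: joints at [-1.446, 0.527, 1.433, -0, 1.181, -0.178], TCP at [0.187, -0.596, 0.223] pointing down, gripper open.
Joint ranges: [-3.08, 3.08], [-0.75, 2.2], [0.22, 2.44], [-1.43, 4.57], [0, 2.65], [-2.85, 2.85]. Speed limits (rad/s): [2.79, 2.79, 3.14, 3.14, 3.14, 3.14].

INTERFACE

Orientations are given as a unit quaternion [x, y, z, w].
In Python, from rig import get_obs, cams, job gives the robot as it stands.
- The arm moves only by the tool servo_tool, never from a script. Its argument "moves" is text: rows parted by semicolons, each of 5 numbers parted by spaces: the shift along the tool's x, y, z in m, then the turn about the tool's z in degrees, then the finger opening in m, from 0 to 0.087. In form: dx dy dz spin claw; .... A call has 1 to 10 rows; each row is the pose to reach, as a shift and turn from the pose commanded when the call began, along the tool's axes at that moment; what a row does not reach only later rows make up. A row lasts 1/12 s, in which the tool goes at most 41.7 mm and 7.16 degrees, less where a joint would pass 70% of its speed; a pose out of reach is approached as far as the arm can. A call with a gripper value outside its range is refused whole. The fingers move at their own pace and stop on an object; "grip_force" is the grip in N (left out, the last holds). Time passes only in rows, so rows that repeat a pose let the fingers close. It gives the time, the measured TCP pose, the force, the opening and the grip force at its end, in the units of the state.
- get_obs(): the state, without advancing time (a new reading comes with each control period).
- cams.camera(name): name is "side" or "top" or "wrist"; returns the picture (480x640x3 uint8, blue, green, red); there is no depth.
- cams.camera_model(name): a dict with "fx", "fy", "cx", "cy" (pixels), "R" (3x3) and "t" (3): a world point X has camera coordinates R X + t. Camera axes: x right, y down, z forward; pixel columns grow to the right and rows downward; lengths in m; the calibration is good to about 2 mm. A picture is of the moment at which its call begins: read the wrist's pose just before it. camera_model takes no time and is no camera call; for the wrist camera it gives the pose at the moment of the call.
- job.hand_in(): hands the job in; it is judged then, once.
The state is a dict: "time": time; "q": joint angles; "joint_velocities": joint speeds; "joint_torque": joint torques, N m; "position": TCP position; "tool_rot": TCP orientation; "ft_force": force on the tool from outside, world axes, zero at the start; "moment": the same for the moment, N m; "grip_width": finger opening in m; "grip_force": force on a finger pad.
Only numpy, scipy, OpenCV 4.12 (cv2) and the standard library are available. Lean on these libraries where they do the work, as an engineer would, in place of code of your own. Each camera call takes 0.05 s, during which the arm holds its last target. There are 200 camera calls.

## Working session

There is one attempt and no reset: what is moved stays moved. The work goes in short steps, Python scripts to look and compute and a tool call to move; the robot and the scene stay as the last step left them, time stands still between calls to the robot, and variables do not carry over. Pictures are saved under pics/ and viewed, at most 10 in all, crops included, and the job is handed in when it is done.

Besides the shell and the picture viewer there is one more tool, called after "Call:" as name(argument=value, ...) on one line, values as JSON. servo_tool: Moves the arm, as the interface text tells. Its arguments: {"type":"object","properties":{"moves":{"type":"string"},"grip_force":{"type":"number"}},"required":["moves"]}

```bash
mkdir -p pics; python3 - <<'E'
from rig import get_obs,cams
import cv2
o=get_obs();print(o)
for n in("top","side"):
    cv2.imwrite(f"pics/{n}0.png",cams.camera(n));print(n,cams.camera_model(n))
E
```

```text
{'time': 0.0, 'q': array([-1.44549960e+00,  5.28469407e-01,  1.43388312e+00, -2.75772136e-05,
        1.18140706e+00, -1.78526685e-01]), 'joint_velocities': array([ 0.00146752,  0.0002412 , -0.00027322, -0.0020492 ,  0.00022269,
       -0.00073178]), 'joint_torque': array([ 4.59948969e-04, -4.40047181e+01, -1.76592779e+01,  6.34660106e-02,
        5.83301182e-02, -1.61923131e-04]), 'position': array([ 0.18689387, -0.59563931,  0.22157575]), 'tool_rot': array([ 9.88482215e-01,  1.51333195e-01,  1.60868226e-05, -1.08342207e-03]), 'ft_force': array([0.63524649, 0.02994577, 0.20987009]), 'moment': array([ 0.02193625, -0.01153566,  0.03059193]), 'grip_force': 0.0, 'grip_width': 0.08688950297313278}
top {'fx': 561.968703233001, 'fy': 561.968703233001, 'cx': 322.0553138359914, 'cy': 244.60539713095807, 'R': array([[ 0.02849549, -0.99935675,  0.02177387],
       [-0.99718265, -0.02993209, -0.06878105],
       [ 0.06938855, -0.01975258, -0.99739414]]), 't': array([-0.00337265,  0.58483733,  1.47035761])}
side {'fx': 462.9419131472549, 'fy': 462.9419131472549, 'cx': 319.3024962818329, 'cy': 238.55694562663922, 'R': array([[-0.98400474, -0.17784655,  0.01026071],
       [-0.14037157,  0.73861951, -0.65934592],
       [ 0.10968364, -0.65023982, -0.7517697 ]]), 't': array([0.57442023, 0.10632489, 1.07292283])}
```

View pics/top0.png

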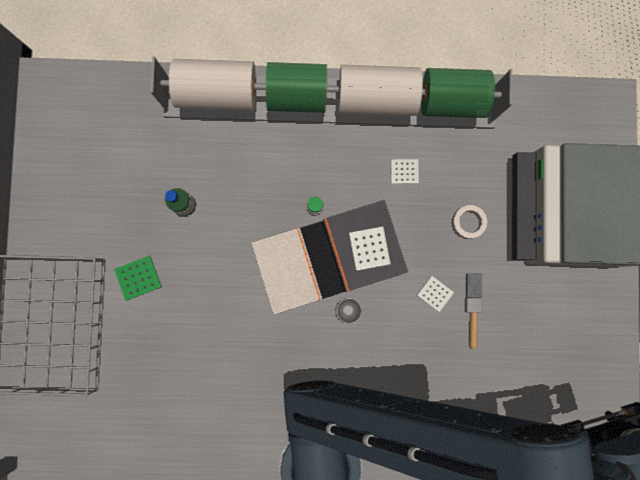

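View pics/side0.png

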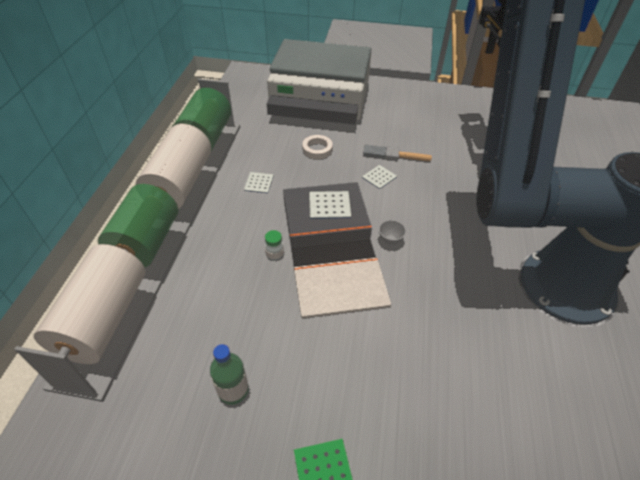

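Top view: the candidates are the silver plate on the dark deck (370,248), small loose plates at (405,171) and (436,294), and the green spare at (138,278). I choose (370,248), since it is the only one on the upper deck. The step runs from the dark deck on the right to white on the left. The jar is at (315,205) and the gallipot at (348,310).

```bash
cat > h.py <<'E'
import numpy as np,cv2
from rig import get_obs,cams
def ray(n,uv,z,m=None):
    m=m or cams.camera_model(n);R,t=m["R"],m["t"]
    d=R.T@np.array([(uv[0]-m["cx"])/m["fx"],(uv[1]-m["cy"])/m["fy"],1]);c=-R.T@t
    return c+d*(z-c[2])/d[2]
def proj(n,X):
    m=cams.camera_model(n);p=m["R"]@X+m["t"];return np.array([m["fx"]*p[0]/p[2]+m["cx"],m["fy"]*p[1]/p[2]+m["cy"]])
E
python3 - <<'E'
from h import *
im=cv2.imread("pics/top0.png")
x0,y0,s=240,185,4
cr=cv2.resize(im[y0:y0+145,x0:x0+190],None,fx=s,fy=s,interpolation=cv2.INTER_CUBIC);cv2.imwrite("pics/crop0.png",cr)
sub=np.zeros(im.shape[:2],np.uint8);sub[222:275,340:400]=1
m=((im.min(2)>150)&(sub>0)).astype(np.uint8)
m=cv2.morphologyEx(m,cv2.MORPH_CLOSE,np.ones((7,7)))
r=cv2.minAreaRect(np.argwhere(m)[:,::-1].astype(np.float32))
P=np.array([ray("top",c,.051) for c in cv2.boxPoints(r)]);print("plate",P,P.mean(0),np.linalg.norm(np.diff(P,axis=0),axis=1))
b,g,rr=[im[...,i].astype(int) for i in range(3)]
o=((rr-b>70)&(rr>120)).astype(np.uint8);o[:195]=0;o[320:]=0;o[:,:290]=0;o[:,370:]=0
k=np.argwhere(o)[:,::-1]
for nm,sel,z in(("deck",k[:,0]-k[:,1]*.32>248,.045),("wall",k[:,0]-k[:,1]*.32<=248,.012)):
    q=k[sel].astype(np.float32);W=np.array([ray("top",p,z)[:2] for p in q],np.float32)
    v=cv2.fitLine(W,cv2.DIST_HUBER,0,.01,.01).ravel();s_=(W-v[2:])@v[:2]
    print(nm,len(q),v,"ang",np.degrees(np.arctan2(v[1],v[0])),"ends",v[2:]+v[:2]*s_.min(),v[2:]+v[:2]*s_.max())
for c in((385,201),(408,271)):print("deck rear corner",ray("top",c,.045))
for c in((315,205,.065),(348,310,.04),(469,222,.024)):print(ray("top",c[:2],c[2]))
E
```

```text
plate [[ 0.61651219 -0.05393843  0.051     ]
 [ 0.63604822 -0.14291914  0.051     ]
 [ 0.53859978 -0.16331598  0.051     ]
 [ 0.51935426 -0.0746772   0.051     ]] [ 0.57762861 -0.10871269  0.051     ] [0.09110008 0.09956019 0.09070405]
deck 154 [ 0.9441704   0.3294575   0.5592002  -0.02391316] ang 19.23585 ends [ 0.4667823  -0.05616134] [0.6536027  0.00902751]
wall 142 [0.9443218  0.3290233  0.5342118  0.04890534] ang 19.209503 ends [0.4402708  0.01617415] [0.6277451  0.08149447]
deck rear corner [ 0.70276833 -0.14791525  0.045     ]
deck rear corner [ 0.52070526 -0.21186206  0.045     ]
[0.68357071 0.03577685 0.065     ]
[ 0.41505204 -0.05813545  0.04      ]
[ 0.65661915 -0.3764523   0.024     ]
```

View pics/crop0.png

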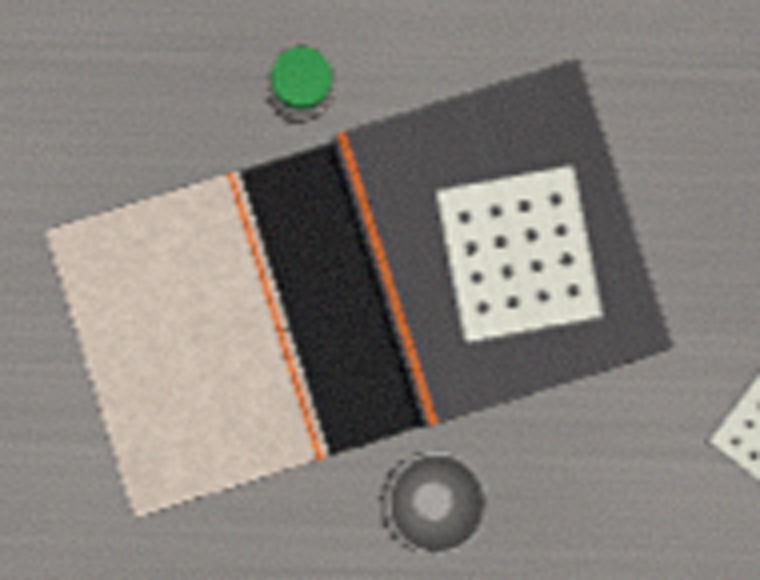

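The crop confirms a silver plate at crop (520,253) on the dark deck, with its long side parallel to the channel within about 7°. I'll set the step frame from these fits and start moving.

```bash
cat >> h.py <<'E'
from scipy.spatial.transform import Rotation as Ro
A=np.radians(109.2);O=np.array([.557,-.019,0]);S=Ro.from_euler('z',A).as_matrix()
def go(sx,sy,z):
    o=get_obs();R=Ro.from_quat(o["tool_rot"]).as_matrix()
    d=R.T@(O+S@[sx,sy,z]-o["position"])
    spin=-(np.degrees(A-np.arctan2(R[1,0],R[0,0]))+180)%360-180 if 0 else np.degrees(np.arctan2(R[1,0],R[0,0])-A)
    print("move",d.round(4),"spin",spin.round(2),"here step",(S.T@(o["position"]-O)).round(4),"F",o["ft_force"].round(2),"t",o["time"],"q6",o["q"][5],"w",o["grip_width"])
E
python3 -c "
from h import *
go(-.165,.008,.2)"
```

```text
move [ 0.5228 -0.2744  0.0224] spin -91.79 here step [-0.4229  0.5392  0.2217] F [ 0.51 -1.2   0.29] t 0.1 q6 -0.17849522316922858 w 0.08688447480520382
```

Call:
servo_tool(moves="0.522 -0.275 0.02 -91.8 0.05;0.522 -0.275 0.02 -91.8 0.05;0.522 -0.275 0.02 -91.8 0.05;0.522 -0.275 0.02 -91.8 0.05;0.522 -0.275 0.02 -91.8 0.05;0.522 -0.275 0.02 -91.8 0.05;0.522 -0.275 0.02 -91.8 0.05;0.522 -0.275 0.02 -91.8 0.05;0.522 -0.275 0.02 -91.8 0.05;0.522 -0.275 0.02 -91.8 0.05")

```text
time: 0.93
position: [0.4814, -0.299, 0.208]
tool_rot: [0.711, 0.703, -0.0, -0.0]
ft_force: [0.0, 0.1, 1.1]
grip_width: 0.0501
grip_force: 0.0
```

```bash
python3 -c "
from h import *
go(-.165,.008,.12)"
```

```text
move [0.1229 0.121  0.088 ] spin -19.82 here step [-0.2396  0.1635  0.208 ] F [0.05 0.12 1.11] t 0.9333 q6 -0.7420648223572944 w 0.05008997717061842
```

Call:
servo_tool(moves="0.123 0.121 0.088 -19.8 0.05;0.123 0.121 0.088 -19.8 0.05;0.123 0.121 0.088 -19.8 0.05;0.123 0.121 0.088 -19.8 0.05;0.123 0.121 0.088 -19.8 0.05;0.123 0.121 0.088 -19.8 0.05;0.123 0.121 0.088 -19.8 0.05;0.123 0.121 0.088 -19.8 0.05")

```text
time: 1.6
position: [0.6031, -0.1802, 0.1203]
tool_rot: [0.582, 0.813, -0.0, -0.0]
ft_force: [-0.7, 0.1, -0.4]
grip_width: 0.0503
grip_force: 0.0
```

```bash
python3 -c "
from h import *
go(-.165,.008,.048)
cv2.imwrite('pics/w1.png',cams.camera('wrist'))
print(cams.camera_model('wrist'))"
```

```text
move [0.0024 0.0015 0.0723] spin -0.35 here step [-0.1674  0.0095  0.1203] F [-0.67  0.11 -0.35] t 1.6 q6 -0.7960127769028221 w 0.050280081886757276
{'fx': 367.585063449055, 'fy': 367.585063449055, 'cx': 321.2541263654326, 'cy': 243.73306568815983, 'R': array([[ 0.9468828 ,  0.32157595, -0.00137022],
       [ 0.31115923, -0.9151182 ,  0.25639541],
       [ 0.08119668, -0.24320276, -0.96657101]]), 't': array([-0.51160217, -0.35736661,  0.19893735])}
```

View pics/w1.png

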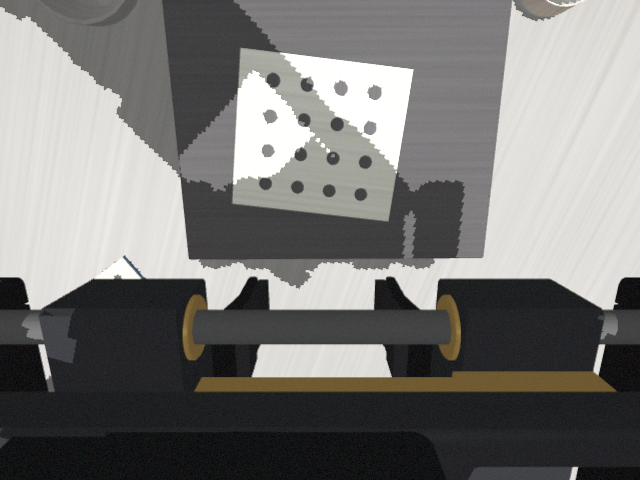

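The wrist view shows the plate rear corners at (233,203) and (388,221), the deck's rear edge at row 258, and the fingers behind it at about (255,285) and (388,285).

```bash
python3 -c "
from h import *
for u in((233,203),(388,221),(413,70),(240,48)):print((S.T@(ray('wrist',u,.051)-O)).round(4))
for u in((189,258),(484,257)):print((S.T@(ray('wrist',u,.045)-O)).round(4))
go(-.167,.008,.049)"
```

```text
[-0.1316  0.0667  0.051 ]
[-0.144  -0.0322  0.051 ]
[-0.0549 -0.0432  0.051 ]
[-0.0425  0.0565  0.051 ]
[-0.1698  0.1006  0.045 ]
[-0.1705 -0.0991  0.045 ]
move [0.0011 0.0017 0.0718] spin -0.42 here step [-0.1681  0.0097  0.1208] F [ 1.17 -0.51  0.54] t 1.65 q6 -0.7958992427810452 w 0.04999670306285015
```

Call:
servo_tool(moves="0 0 0.03 -0.4 0.05;0 0 0.055 -0.4 0.05;0 0 0.068 -0.4 0.05;0 0 0.072 -0.4 0.05;0 0 0.072 -0.4 0.05;0 0 0.072 -0.4 0.05")

```text
time: 2.15
position: [0.6041, -0.181, 0.0495]
tool_rot: [0.579, 0.815, 0.0, 0.001]
ft_force: [-0.4, -0.4, -0.0]
grip_width: 0.0497
grip_force: 0.0
```

```bash
python3 -c "
from h import *
go(-.07,.01,.048)"
```

```text
move [ 0.0985 -0.0012  0.0013] spin -0.03 here step [-0.1685  0.0088  0.0495] F [-0.36 -0.43 -0.01] t 2.15 q6 -0.8026114350946048 w 0.04966362145388447
```

Call:
servo_tool(moves="0.01 0 0.001 0 0.05;0.018 0 0.001 0 0.05;0.026 0 0.001 0 0.05;0.034 0 0.001 0 0.05;0.042 0 0.001 0 0.05;0.05 0 0.001 0 0.05;0.058 0 0.001 0 0.05;0.066 0 0.001 0 0.05;0.074 0 0.001 0 0.05;0.082 0 0.001 0 0.05")

```text
time: 2.98
position: [0.5763, -0.1018, 0.0474]
tool_rot: [0.579, 0.815, -0.0, 0.0]
ft_force: [0.1, -1.5, 1.0]
grip_width: 0.0501
grip_force: 0.8
```

```bash
python3 -c "
from h import *
go(-.04,.01,.048)
cv2.imwrite('pics/w2.png',cams.camera('wrist'))"
```

```text
move [ 0.0446 -0.001  -0.0006] spin 0.03 here step [-0.0846  0.009   0.0474] F [ 0.1  -1.48  1.01] t 2.9833 q6 -0.7013229065304866 w 0.050105912800291
```

View pics/w2.png

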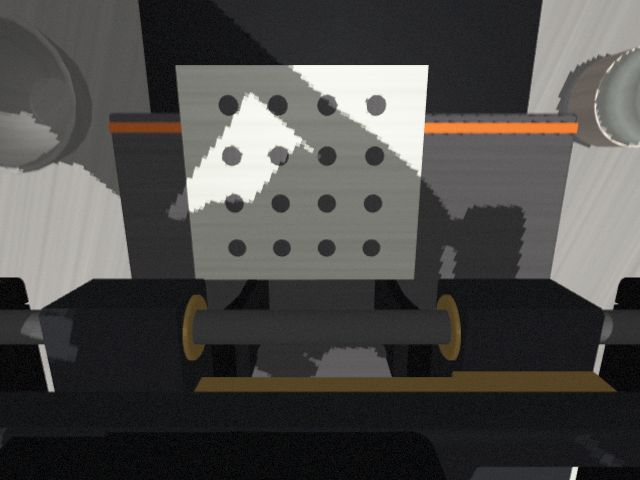

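The plate is now square to the step, with its front over the channel (row 66, edge line at row 127). I'll push on past the balance point.

Call:
servo_tool(moves="0.006 0 -0.001 0 0.05;0.012 0 -0.001 0 0.05;0.018 0 -0.001 0 0.05;0.024 0 -0.001 0 0.05;0.03 0 -0.001 0 0.05;0.035 0 -0.001 0 0.05;0.039 0 -0.001 0 0.05;0.042 0 -0.001 0 0.05;0.042 0 -0.001 0 0.05;0.042 0 -0.001 0 0.05")

```text
time: 3.87
position: [0.5623, -0.0625, 0.0483]
tool_rot: [0.579, 0.815, -0.0, -0.001]
ft_force: [-0.3, -0.3, 0.7]
grip_width: 0.0501
grip_force: 0.0
```

```bash
python3 -c "
from h import *
go(-.02,.01,.05)
w=cams.camera('wrist');s=cams.camera('side')
cv2.imwrite('pics/w3.png',np.hstack([cv2.resize(w[:400],(400,250)),cv2.resize(s[150:330,240:430],(400,379))[:250] if 0 else cv2.resize(s[170:295,240:440],(400,250))]))"
```

```text
move [ 0.0228 -0.0007 -0.0017] spin 0.03 here step [-0.0428  0.0093  0.0483] F [-0.26 -0.3   0.67] t 3.8667 q6 -0.644201070012359 w 0.050072386730440795
```

View pics/w3.png

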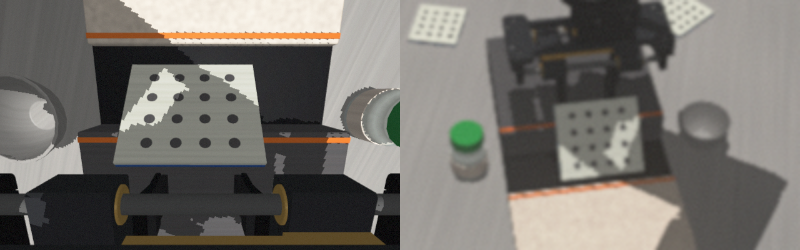

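The plate has tipped nose-down into the channel, with its rear edge just ahead of the fingers (left panel, row 163). I'll keep pushing.

Call:
servo_tool(moves="0.006 0 -0.001 0 0.05;0.012 0 -0.001 0 0.05;0.018 0 -0.001 0 0.05;0.024 0 -0.001 0 0.05;0.03 0 -0.001 0 0.05;0.036 0 -0.001 0 0.05;0.042 0 -0.001 0 0.05;0.048 0 -0.001 0 0.05;0.054 0 -0.001 0 0.05;0.06 0 -0.001 0 0.05")

```text
time: 4.8
position: [0.542, -0.0051, 0.0492]
tool_rot: [0.579, 0.815, -0.0, -0.001]
ft_force: [1.0, 0.2, 0.1]
grip_width: 0.0502
grip_force: 0.2
```

```bash
python3 -c "
from h import *
go(.066,.01,.05)
w=cams.camera('wrist');s=cams.camera('side')
cv2.imwrite('pics/w4.png',np.hstack([cv2.resize(w[:400],(400,250)),cv2.resize(s[170:295,240:440],(400,250))]))"
```

```text
move [ 0.048  -0.0003 -0.0008] spin 0.02 here step [0.018  0.0096 0.0492] F [1.05 0.25 0.12] t 4.8 q6 -0.5519807744847876 w 0.05017484515140616
```

View pics/w4.png

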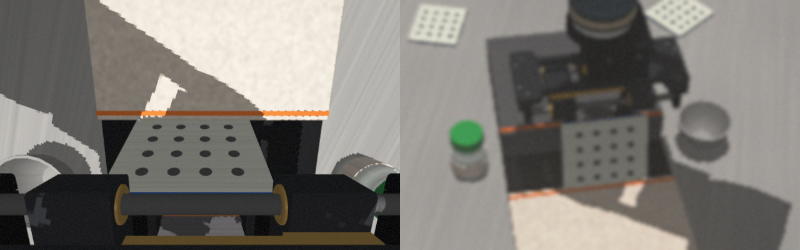

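The front edge is at the lower deck's wall (left panel, row 120) and the plate is rising. I'll continue at a slower rate through vertical.

Call:
servo_tool(moves="0.006 0 -0.001 0 0.05;0.012 0 -0.001 0 0.05;0.018 0 -0.001 0 0.05;0.024 0 -0.001 0 0.05;0.029 0 -0.001 0 0.05;0.034 0 -0.001 0 0.05;0.039 0 -0.001 0 0.05;0.044 0 -0.001 0 0.05;0.048 0 -0.001 0 0.05;0.051 0 -0.001 0 0.05")

```text
time: 5.73
position: [0.5259, 0.0424, 0.0504]
tool_rot: [0.579, 0.815, -0.0, -0.0]
ft_force: [0.2, 1.1, 0.7]
grip_width: 0.0497
grip_force: 0.0
```

```bash
python3 -c "
from h import *
go(.066,.01,.05)
w=cams.camera('wrist');s=cams.camera('side')
cv2.imwrite('pics/w5.png',np.hstack([cv2.resize(w[:400],(400,250)),cv2.resize(s[170:320,240:440],(400,300))[:250] if 0 else cv2.resize(s[195:320,240:440],(400,250))]))"
```

```text
move [-0.0022 -0.0008  0.0004] spin 0.04 here step [0.0682 0.0092 0.0504] F [0.15 1.07 0.67] t 5.7333 q6 -0.46736416104374406 w 0.04971925468571844
```

View pics/w5.png

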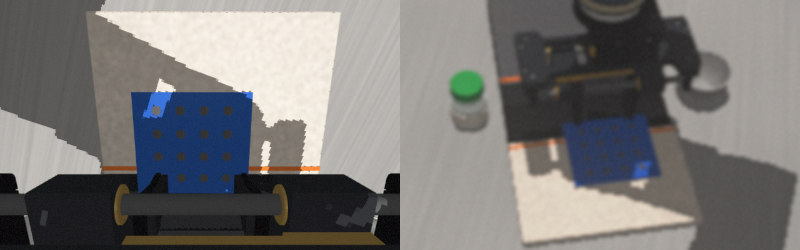

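The plate has flipped and is blue side up, across the wall edge. I'll rise clear and check it.

Call:
servo_tool(moves="-0.01 0 -0.01 0 0.05;-0.03 0 -0.04 0 0.05;-0.06 0 -0.08 0 0.05;-0.1 0 -0.11 0 0.05;-0.13 0 -0.13 0 0.05;-0.13 0 -0.13 0 0.05;-0.13 0 -0.13 0 0.05;-0.13 0 -0.13 0 0.05")

```text
time: 6.5
position: [0.5682, -0.0809, 0.1801]
tool_rot: [0.58, 0.815, 0.0, -0.001]
ft_force: [-0.2, 0.7, -0.1]
grip_width: 0.0496
grip_force: 0.0
```

```bash
python3 -c "
from h import *
go(.066,.01,.05)
w=cams.camera('wrist');s=cams.camera('side');m=cams.camera_model('wrist')
cv2.imwrite('pics/w6.png',np.hstack([cv2.resize(w[:400],(400,250)),cv2.resize(s[195:320,240:440],(400,250))]))
b=w.astype(int);k=((b[...,0]-b[...,2]>40)&(b[...,0]>60)).astype(np.uint8)
k=cv2.morphologyEx(k,cv2.MORPH_CLOSE,np.ones((13,13)))
c=max(cv2.findContours(k,0,1)[0],key=cv2.contourArea)
for p in cv2.approxPolyDP(c,8,True)[:,0]:print(p,(S.T@(ray('wrist',p,.018,m)-O)).round(4))"
```

```text
move [ 0.128  -0.0003  0.1302] spin -0.07 here step [-0.0621  0.0098  0.1801] F [-0.16  0.71 -0.14] t 6.5 q6 -0.6705052398422743 w 0.049631450778148525
[248   0] [0.1209 0.0693 0.018 ]
[253  97] [0.0505 0.0687 0.018 ]
[373  97] [ 0.0505 -0.0302  0.018 ]
[376   0] [ 0.1208 -0.0299  0.018 ]
```

View pics/w6.png

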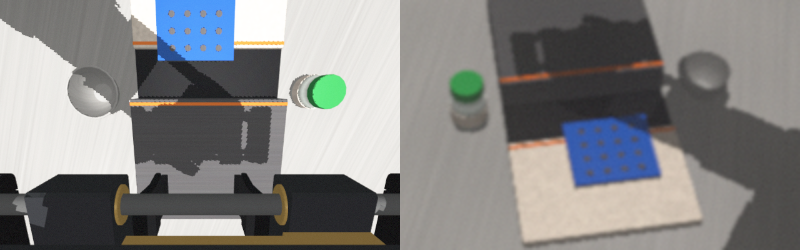

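The plate lies blue side up and level: it measures 99 mm wide at both visible ends at z = 18 mm. Its centre is at about x = 0.095, y = 0.019 in the step frame, and the jar and gallipot are where they were.

```bash
python3 -c "
from rig import job
print(job.hand_in())"
```

```text
the job is handed in; nothing more can be done
None
```

The plate was pushed over the edge, tipped in the channel and flipped; it lies blue side up on the white lower deck, and the job is handed in (no verdict was returned).

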